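Hold the photometer's spring drawer at the loading mark

ROBOT

A 6-joint arm with a two-finger parallel gripper is mounted at the origin on a cart in front of the work surface, level with it; the furniture and walls round the work are solid. World frame = base frame: x ahead of the robot, y to its left, z up, the work surface at z = 0. Lengths are in m, angles in rad, forces in N, time in s.
With the tool pointing down it reaches from about 0.25 to 0.775 m from the base axis. Payload 4 kg.
Tool frame: the origin (TCP) lies midway between the tips of the shut fingers; the grasp point (between the pads) lies 19 mm behind it; z points along the fingers, y is the line along which they close (so a half turn about z gives the same grasp; the last joint's range is limited). The gripper opens to 85 mm and grips with 20 to 120 N. Pads are 22 mm wide; open, the fingers measure 114 mm over their backs; the gripper's body (76 mm by 85 mm) begins 54 mm behind the grasp point. The pads swing forward as they close: fully open they stand 13 mm farther back than shut.
Start: joints at [-1.356, 0.087, 1.371, -0, 1.684, -0.103], TCP at [0.172, -0.522, 0.231] pointing down, gripper open.
Joint ranges: [-3.1, 3.1], [-0.76, 2.03], [0.27, 2.55], [-1.08, 4.22], [0.17, 2.65], [-2.57, 2.57]. Speed limits (rad/s): [2.79, 2.79, 3.14, 3.14, 3.14, 3.14].

INTERFACE

Orientations are given as a 3x3 rotation matrix whose columns are the frame's x, y, z axes.
In Python, from station import get_obs, grab_frame, sign_off gives the robot as it stands.
- The arm moves only by the tool send_rows, never from a script. Its argument "motion" is a list of rows, each an object with "fingers": the opening, from -1 (shut) to 1 (fully open); "translation": the shift along the tool's x, y, z in m, a list of three; "delta_rot": the turn, a rotation vector about the tool's x, y, z in degrees, a list of three. A call has 1 to 8 rows; each row is the pose to reach, as a shift and turn from the pose commanded when the call began, along the tool's axes at that moment; what a row does not reach only later rows make up. A row lasts 1/12 s, in which the tool goes at most 41.7 mm and 7.16 degrees, less where a joint would pass 70% of its speed; a pose out of reach is approached as far as the arm can. A call with a gripper value outside its range is refused whole. The fingers move at their own pace and stop on an object; the grip force is fixed at half the most. Time passes only in rows, so rows that repeat a pose let the fingers close. It gives the time, the measured TCP pose, the force, the opening and the grip force at its end, in the units of the state.
- get_obs(): the state, without advancing time (a new reading comes with each control period).
- grab_frame(name): name is "scene" or "top" or "wrist"; returns a dict with "frame" (480x640x3 uint8, blue, green, red), "z_map" (480x640 float32, m along the optical axis (not along the pixel's ray), 0 where there is no reading), "fx", "fy", "cx", "cy" (pixels), "k1" (the pictures are not rectified: a ray, as slopes to the right and down, at radius r is drawn at 1 + k1 r^2 times it, then the intrinsics apply), "rvec" (rotation vector, rad) and "tvec" (3), from world to camera coordinates, as OpenCV has them. Camera axes: x right, y down, z forward; pixel columns grow to the right and rows downward; lengths in m; the calibration is good to about 2 mm. A picture is of the moment at which its call begins.
- sign_off(): hands the job in; it is judged then, once.
The state is a dict: "time": time; "qpos": joint angles; "qvel": joint speeds; "effort": joint torques, N m; "ee_pos": TCP position; "eef_rot": TCP orientation; "ft_force": force on the tool from outside, world axes, zero at the start; "moment": the same for the moment, N m; "finger_gap": finger opening in m; "grip_force": force on a finger pad.
Only numpy, scipy, OpenCV 4.12 (cv2) and the standard library are available. Lean on these libraries where they do the work, as an engineer would, in place of code of your own. Each camera call takes 0.05 s, during which the arm holds its last target. There are 200 camera calls.

TASK

The amber bottle stands in the way of the photometer's sample drawer: first, with the drawer still shut, lift the bottle away and stand it upright in the yellow spill tray and let go of it, then pull the drawer out by its blue handle until its white pointer stands within the red band on the scale, and keep holding it there so that I can load it: the drawer springs shut when released, so finish while still holding the handle. Do not tip the bottle over or shift the other things on the bench.

Things in the scene. Friction and masses are not known exactly. Their poses are not given: they have to be found in the camera images.
- photometer: fixed white instrument, housing 90 x 140 mm and 85 mm high; origin on the bench, 50 mm behind the housing's front face and midway across it. Its -x axis points out of the front face, the way the drawer is pulled (roughly toward the robot); y runs along the face to the left as the instrument's z points up and x points to its back. A 12 mm high, 20 mm wide dark grey scale rail with yellow ticks lies on the bench in front of it from x = -48 to -218 mm, centred at y = +55 mm.
- sample_drawer: grey drawer plate (50 mm wide, top at z = 28 mm) that slides straight out of the photometer along the instrument's -x, 0 (shut, as it starts) to 85 mm; axes parallel to the photometer's; origin at bench height below the middle of the handle, which when shut is at x = -115 mm, y = 0 in the photometer's frame (65 mm in front of the housing). A spring pulls it shut with about 2.5 N when shut, plus 0.7 N per 10 mm pulled (about 8 N at most); nothing latches it.
- handle (a point): grasp point of the drawer's handle: a blue upright plate fixed at the drawer's front end, 14 mm thick along the pull, 40 mm wide across it, from z = 28 mm to z = 80 mm above the bench; this point is on its centre line at z = 60 mm. Pinch it from above, front to back or across.
- pointer (a point): outer end of the drawer's white pointer, a bar 6 mm wide along the pull, which sticks out sideways from the drawer's front over the scale rail; this point is exactly 55 mm toward the drawer's +y from the handle's centre line and at the same place along the pull, 20 mm above the bench. It moves with the drawer.
- red_band: red band clipped on the scale rail, fixed for the run, 12 mm long along the pull; origin on the bench below its middle, axes parallel to the photometer's; it is 40 to 75 mm further out along the pull than the pointer of the shut drawer.
- band_centre (a point): middle of the red band's top face, 14.5 mm above the bench.
- amber_bottle: amber bottle with black cap, 56 mm diameter, 108 mm tall, loose, about 0.18 kg; origin at the centre of its underside, z up. It stands on the bench close in front of the drawer's handle.
- bottle_mid (a point): the bottle's centre, half-way up (54 mm above its underside). The straight 56 mm body reaches up to 69 mm above the underside, the cap (28 mm diameter) lies above.
- spill_tray: yellow open spill tray, fixed, 110 x 110 mm outside, 18 mm high, walls and floor 4 mm thick; origin at the centre of its underside, sides along its x and y. It stands left or right in front of the photometer; a roll of green tape has the other side.
- tape_green: bystander: roll of green tape, 81 mm across, 24 mm high; origin at underside centre.
- reagent_bottle: bystander: white bottle with red cap, 49 mm diameter, 88 mm tall, at the back left.
There are look-alikes about, which are no part of the job. Of the things that look like the spill_tray, the larger one is meant.

How it is judged:
By the outcome, as a careful person would: the job done as asked, in the order asked, and still so for the second after the job is handed in, while the arm keeps its last pose, push and grip.
It also fails if it takes over 51 s, if anything falls off the work surface, if the arm or the gripper's body presses on something with over 40 N, if the wrist force passes 120 N, or if a joint passes its speed limit or range.

## Working session

There is one attempt and no reset: what is moved stays moved. The work goes in short steps, Python scripts to look and compute and a tool call to move; the robot and the scene stay as the last step left them, time stands still between calls to the robot, and variables do not carry over. Pictures are saved under pics/ and viewed, at most 10 in all, crops included, and the job is handed in when it is done.

Besides the shell and the picture viewer there is one more tool, called as name(argument=value, ...), one argument or row to a line, values as JSON. send_rows: Moves the arm, as the interface text tells. Its arguments: {"type":"object","properties":{"motion":{"type":"array","items":{"type":"object","properties":{"fingers":{"type":"number"},"translation":{"type":"array","items":{"type":"number"}},"delta_rot":{"type":"array","items":{"type":"number"}}}}}},"required":["motion"]}

```bash
mkdir -p pics; ls; cat > h.py <<'E'
import numpy as np, cv2
from station import get_obs, grab_frame, sign_off
def RT(f): return cv2.Rodrigues(np.array(f["rvec"],float))[0], np.array(f["tvec"],float).ravel()
def rays(f,uv):
    uv=np.atleast_2d(np.array(uv,float)); K=np.array([[f["fx"],0,f["cx"]],[0,f["fy"],f["cy"]],[0,0,1.]])
    p=cv2.undistortPoints(uv[:,None],K,np.array([f["k1"],0,0,0.]))[:,0]
    R,t=RT(f); return -R.T@t, np.c_[p,np.ones(len(p))]@R
def plane(f,uv,z):
    c,d=rays(f,uv); return c+d*((z-c[2])/d[:,2])[:,None]
def depthpts(f,uv):
    c,d=rays(f,uv); u=np.atleast_2d(uv).astype(int); return c+d*f["z_map"][u[:,1],u[:,0]][:,None]
E
python3 - <<'E'
from h import *
for n in("scene","top"):
    f=grab_frame(n); cv2.imwrite(f"pics/{n}0.png",f["frame"]); R,t=RT(f); print(n,-R.T@t,f["fx"],f["k1"])
    np.save(n+"0.npy",f,allow_pickle=True)
o=get_obs(); print(o["time"],o["ee_pos"],o["eef_rot"],o["ft_force"],o["finger_gap"])
E
```

```text
pics
scene [-0.16013339  0.6363958   0.52898682] 589.4038805660471 -0.006541356926684939
top [0.47856414 0.01019432 1.05155809] 488.8799975607641 -0.09570370251795297
0.1 [ 0.17175666 -0.52202132  0.23022429] [[ 9.49928241e-01  3.12467792e-01 -4.63773046e-04]
 [ 3.12468082e-01 -9.49926160e-01  1.99688419e-03]
 [ 1.83411844e-04 -2.04181096e-03 -9.99997899e-01]] [-0.1868363   0.22420475  0.75826714] 0.08517430346054436
```

View pics/top0.png

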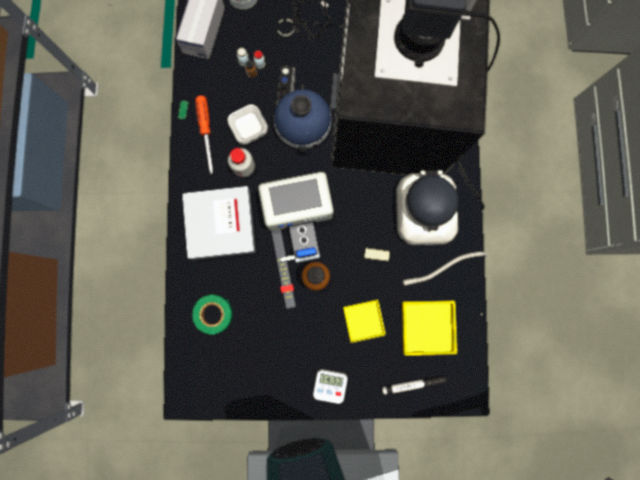

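View pics/scene0.png

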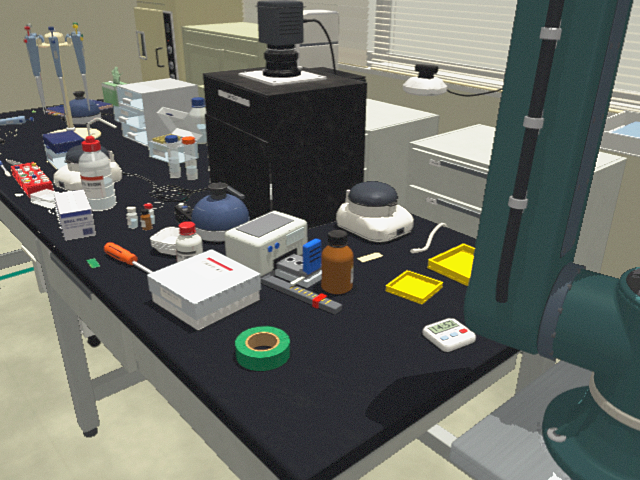

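The top view shows the amber bottle at (316,276), the blue handle at (307,253), the red band at (287,288), the white pointer near (285,259) and the green tape at (212,314). Things that could be mistaken: two yellow trays, small at (364,321) and larger at (430,328), so I choose the larger; red marks on the timer, white box and reagent cap (238,155) against the band on the rail; the brown vial at (251,70) against the amber bottle. The scene view agrees, with the bottle at (337,263), handle at (312,255) and band at (319,300).

```bash
cat > m.py <<'E'
from h import *
def blob(f,lo,hi,box,minA=15):
    hsv=cv2.cvtColor(f["frame"],cv2.COLOR_BGR2HSV); m=cv2.inRange(hsv,lo,hi); k=np.zeros_like(m); x0,y0,x1,y1=box; k[y0:y1,x0:x1]=m[y0:y1,x0:x1]
    n,l,s,c=cv2.connectedComponentsWithStats(k)
    i=1+np.argmax(s[1:,4]); v,u=np.nonzero(l==i); return np.c_[u,v],c[i],s[i]
E
python3 - <<'E'
from m import *
T=np.load("top0.npy",allow_pickle=True).item(); S=np.load("scene0.npy",allow_pickle=True).item()
def rep(n,f,lo,hi,box,z):
    uv,c,s=blob(f,lo,hi,box); r=cv2.minAreaRect(plane(f,uv,z)[:,:2].astype(np.float32)); print(n,c.round(1),s,"rect",np.round(r[0],4),np.round(r[1],4),round(r[2],1)); 
    return uv,c
Y=((22,120,120),(35,255,255))
rep("big",T,*Y,(395,290,470,365),.018); rep("small",T,*Y,(335,290,393,350),.018)
uv,c=rep("handleT",T,(100,120,80),(125,255,255),(285,235,330,270),.08)
P=depthpts(T,uv); print(P[:,2].min(),P[:,2].max()); Q=P[P[:,2]>.07]; print(cv2.minAreaRect(Q[:,:2].astype(np.float32)))
uv,c=rep("bandT",T,(0,150,120),(8,255,255),(275,275,298,300),.0145)
uv2,c2=rep("bandS",S,(0,150,120),(8,255,255),(300,285,335,312),.0145)
uv,c=rep("bottleT",T,(5,80,30),(22,255,200),(295,255,335,300),.06)
v,u=np.mgrid[255:300,295:335]; P=depthpts(T,np.c_[u.ravel(),v.ravel()]); 
for a,b in((.1,.115),(.055,.075)):
    Q=P[(P[:,2]>a)&(P[:,2]<b)]; print("bot z",a,len(Q),cv2.minEnclosingCircle(Q[:,:2].astype(np.float32)),Q.mean(0))
# housing top
v,u=np.mgrid[165:235,250:340]; P=depthpts(T,np.c_[u.ravel(),v.ravel()]); Q=P[(P[:,2]>.08)&(P[:,2]<.092)]; print("housing",len(Q),cv2.minAreaRect(Q[:,:2].astype(np.float32)))
# big tray by depth & scene
rep("bigS",S,*Y,(425,240,476,290),.018); rep("handS",S,(100,120,80),(125,255,255),(295,235,325,285),.06)
rep("tape",T,(55,80,60),(85,255,255),(185,290,240,340),.024)
cv2.imwrite("pics/crop.png",np.hstack([cv2.resize(T["frame"][230:360,250:470],None,fx=2.6,fy=2.6,interpolation=2)]))
E
```

```text
big [429.3 327.6] [ 402  300   56   56 2904] rect [ 0.4132 -0.2281] [0.1138 0.1148] 0.5
small [364.  320.6] [ 343  300   43   42 1343] rect [ 0.4297 -0.0896] [0.077 0.077] 11.4
handleT [305.7 252. ] [296 248  20   9 138] rect [0.5693 0.0312] [0.0145 0.0391] 11.0
0.029831849609506467 1.0515580939316327
((0.5278006792068481, 0.030415110290050507), (0.09936032444238663, 0.038209736347198486), 1.2927007675170898)
bandT [286.5 288.1] [280 284  14   9  80] rect [0.499  0.0732] [0.0132 0.0277] 10.9
bandS [318.  299.3] [312 294  15  14  94] rect [0.4943 0.0807] [0.0167 0.0444] 26.4
bottleT [315.5 275.8] [301 261  30  30 510] rect [0.5233 0.0117] [0.0588 0.0587] 89.6
bot z 0.1 235 ((0.5222865343093872, 0.012187196873128414), 0.01705838553607464) [0.52200293 0.01204055 0.10858078]
bot z 0.055 152 ((0.5302526950836182, 0.020882245153188705), 0.03943886607885361) [0.52413973 0.01403721 0.07093806]
housing 2668 ((0.6771709322929382, 0.051217276602983475), (0.08854052424430847, 0.13764376938343048), 10.824360847473145)
bigS [454.2 262.8] [ 427  243   48   43 1235] rect [ 0.4371 -0.202 ] [0.0822 0.1742] 32.1
handS [311.4 255.7] [303 238  19  37 506] rect [0.5606 0.0369] [0.0327 0.1423] 50.9
tape [211.7 314. ] [192 294  41  41 810] rect [0.4458 0.2284] [0.0841 0.083 ] 89.9
```

View pics/crop.png

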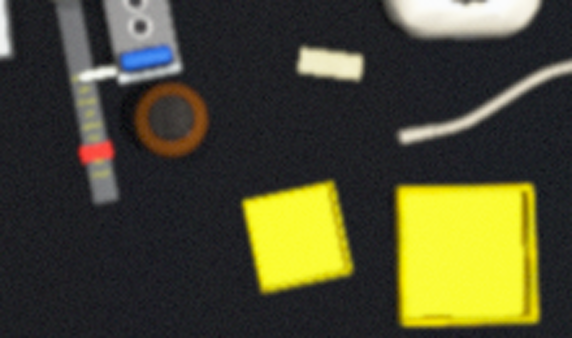

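The crop confirms the choices: the larger tray (right in the crop), the band at crop (97,153) and the amber bottle at (171,119), just in front of the blue handle. Depth measurements agree: the instrument is turned by about 10.9° and the required pull is about 61 mm. I'll move above the bottle.

```bash
cat >> h.py <<'E'
from scipy.spatial.transform import Rotation as Ro
def delta(p,yaw=10.9):
    o=get_obs(); R=np.array(o["eef_rot"]); c,s=np.cos(np.radians(yaw)),np.sin(np.radians(yaw))
    D=np.array([[c,s,0],[s,-c,0],[0,0,-1.]])
    print("t",round(o["time"],2),"pos",np.round(o["ee_pos"],4),"shift mm",(R.T@(np.array(p)-o["ee_pos"])*1e3).round(1),"rot",np.degrees(Ro.from_matrix(R.T@D).as_rotvec()).round(2),"gap",round(o["finger_gap"],4),"F",np.round(o["ft_force"],1))
E
python3 -c "
from h import *
delta([.522,.012,.2])"
```

```text
t 0.1 pos [ 0.1718 -0.522   0.2302] shift mm [ 499.6 -397.8   31.1] rot [-0.12 -0.    7.31] gap 0.0852 F [-0.2  0.2  0.8]
```

send_rows(
  motion=[
    {"fingers": 1, "translation": [0.03, -0.024, 0.0], "delta_rot": [0, 0, 1]},
    {"fingers": 1, "translation": [0.06, -0.048, 0.0], "delta_rot": [0, 0, 2]},
    {"fingers": 1, "translation": [0.09, -0.072, 0.0], "delta_rot": [0, 0, 3]},
    {"fingers": 1, "translation": [0.12, -0.096, 0.0], "delta_rot": [0, 0, 4]},
    {"fingers": 1, "translation": [0.15, -0.12, 0.0], "delta_rot": [0, 0, 5]},
    {"fingers": 1, "translation": [0.18, -0.144, 0.0], "delta_rot": [-0.1, 0, 6]},
    {"fingers": 1, "translation": [0.21, -0.168, 0.0], "delta_rot": [-0.1, 0, 7]},
    {"fingers": 1, "translation": [0.24, -0.192, 0.0], "delta_rot": [-0.1, 0, 7.3]},
  ],
)

```text
time: 0.77
ee_pos: [0.3402, -0.2632, 0.2309]
eef_rot: [[0.982, 0.188, 0.0], [0.188, -0.982, -0.001], [-0.0, 0.001, -1.0]]
ft_force: [0.9, -0.4, 0.2]
finger_gap: 0.0856
grip_force: 0.0
```

```bash
python3 -c "
from h import *
delta([.522,.012,.2])"
```

```text
t 0.77 pos [ 0.3402 -0.2632  0.2309] shift mm [ 230.3 -236.1   30.5] rot [ 0.08  0.   -0.06] gap 0.0856 F [ 0.9 -0.4  0.2]
```

send_rows(
  motion=[
    {"fingers": 1, "translation": [0.029, -0.029, 0.003], "delta_rot": [0, 0, 0]},
    {"fingers": 1, "translation": [0.058, -0.059, 0.006], "delta_rot": [0, 0, 0]},
    {"fingers": 1, "translation": [0.087, -0.088, 0.01], "delta_rot": [0, 0, 0]},
    {"fingers": 1, "translation": [0.116, -0.118, 0.014], "delta_rot": [0, 0, 0]},
    {"fingers": 1, "translation": [0.145, -0.148, 0.018], "delta_rot": [0, 0, 0]},
    {"fingers": 1, "translation": [0.174, -0.178, 0.022], "delta_rot": [0, 0, 0]},
    {"fingers": 1, "translation": [0.203, -0.207, 0.026], "delta_rot": [0, 0, 0]},
    {"fingers": 1, "translation": [0.23, -0.236, 0.03], "delta_rot": [0, 0, 0]},
  ],
)

```text
time: 1.43
ee_pos: [0.5216, 0.0123, 0.2002]
eef_rot: [[0.982, 0.19, -0.0], [0.19, -0.982, -0.002], [-0.0, 0.002, -1.0]]
ft_force: [0.8, -0.8, 0.4]
finger_gap: 0.0855
grip_force: 0.0
```

```bash
python3 - <<'E'
from m import *
delta([.522,.012,.12])
f=grab_frame("wrist"); cv2.imwrite("pics/w1.png",f["frame"]); R,t=RT(f); print(-R.T@t,f["fx"])
h,w=480,640
v,u=np.mgrid[0:h:2,0:w:2]; uv=np.c_[u.ravel(),v.ravel()]; P=depthpts(f,uv)
near=(abs(P[:,0]-.522)<.06)&(abs(P[:,1]-.012)<.06)
Q=P[near&(P[:,2]>.103)&(P[:,2]<.114)]
print("cap",len(Q),cv2.minEnclosingCircle(Q[:,:2].astype(np.float32)) if len(Q) else 0)
hsv=cv2.cvtColor(f["frame"],cv2.COLOR_BGR2HSV)
for n,lo,hi,z in(("handle",(100,120,80),(125,255,255),.08),("band",(0,150,120),(8,255,255),.0145)):
    try:
        q,c,s=blob(f,lo,hi,(0,0,640,480)); print(n,c,s,cv2.minAreaRect(plane(f,q,z)[:,:2].astype(np.float32)))
    except Exception as e: print(n,e)
E
```

```text
t 1.43 pos [0.5216 0.0123 0.2002] shift mm [ 0.3  0.2 80.2] rot [0.1  0.02 0.04] gap 0.0855 F [ 0.8 -0.8  0.4]
[0.59624907 0.02590495 0.34260979] 406.3642515784716
cap 570 ((0.5224931240081787, 0.011999273672699928), 0.01702791452407837)
handle [297.79243827 154.47993827] [ 267  142   62   24 1296] ((0.5701708197593689, 0.030544815585017204), (0.014466309919953346, 0.038722287863492966), 13.123708724975586)
band [236.78494624 222.66129032] [222 216  29  15 372] ((0.4985028803348541, 0.0719560906291008), (0.012100866064429283, 0.02336442470550537), 10.900213241577148)
```

View pics/w1.png

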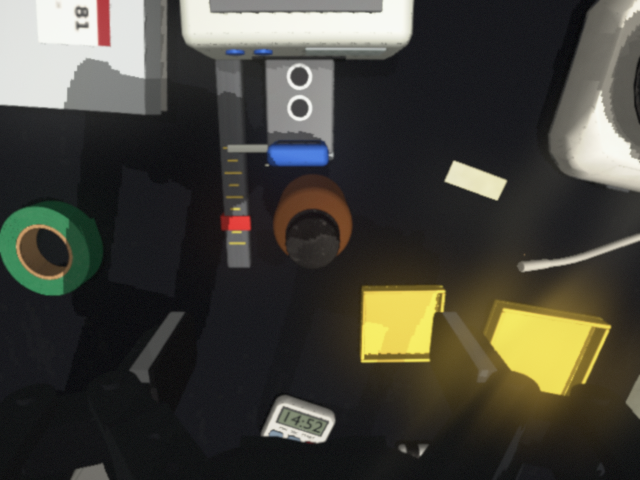

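The wrist view shows the bottle cap at (313,238), the handle at (298,154) and the band at (236,222). Their positions agree with the top view to within 1 mm. I'll descend around the bottle.

send_rows(
  motion=[
    {"fingers": 1, "translation": [0, 0, 0.03], "delta_rot": [0, 0, 0]},
    {"fingers": 1, "translation": [0, 0, 0.06], "delta_rot": [0, 0, 0]},
    {"fingers": 1, "translation": [0, 0, 0.09], "delta_rot": [0, 0, 0]},
    {"fingers": 1, "translation": [0, 0, 0.115], "delta_rot": [0, 0, 0]},
    {"fingers": 1, "translation": [0, 0, 0.135], "delta_rot": [0, 0, 0]},
    {"fingers": 1, "translation": [0, 0, 0.15], "delta_rot": [0, 0, 0]},
    {"fingers": 1, "translation": [0, 0, 0.159], "delta_rot": [0, 0, 0]},
    {"fingers": 1, "translation": [0, 0, 0.159], "delta_rot": [0, 0, 0]},
  ],
)

```text
time: 2.15
ee_pos: [0.5189, 0.0098, 0.0391]
eef_rot: [[0.982, 0.189, -0.005], [0.189, -0.982, -0.001], [-0.006, 0.0, -1.0]]
ft_force: [0.8, 0.4, -0.2]
finger_gap: 0.0855
grip_force: 0.0
```

send_rows(
  motion=[
    {"fingers": 0.6, "translation": [0, 0, 0], "delta_rot": [0, 0, 0]},
    {"fingers": 0.4, "translation": [0, 0, 0], "delta_rot": [0, 0, 0]},
    {"fingers": 0.2, "translation": [0, 0, 0], "delta_rot": [0, 0, 0]},
    {"fingers": 0, "translation": [0, 0, 0], "delta_rot": [0, 0, 0]},
    {"fingers": -0.2, "translation": [0, 0, 0], "delta_rot": [0, 0, 0]},
    {"fingers": -0.2, "translation": [0, 0, 0], "delta_rot": [0, 0, 0]},
    {"fingers": -0.2, "translation": [0, 0, 0], "delta_rot": [0, 0, 0]},
    {"fingers": -0.2, "translation": [0, 0, 0], "delta_rot": [0, 0, 0]},
  ],
)

```text
time: 2.82
ee_pos: [0.5228, 0.0098, 0.0441]
eef_rot: [[0.982, 0.189, 0.005], [0.189, -0.982, -0.002], [0.005, 0.003, -1.0]]
ft_force: [0.5, 1.1, 5.8]
finger_gap: 0.0538
grip_force: 63.9
```

```bash
python3 - <<'E'
from m import *
delta([.522,.012,.12]); f=grab_frame("scene"); w=grab_frame("wrist")
cv2.imwrite("pics/s2.png",np.hstack([cv2.resize(f["frame"][150:330,240:440],(400,360)),cv2.resize(w["frame"],(400,360))]))
delta([.522,.012,.12])
E
```

```text
t 2.82 pos [0.5228 0.0098 0.0441] shift mm [ -0.   -2.1 -75.9] rot [ 0.17 -0.26  0.02] gap 0.0538 F [0.5 1.1 5.8]
t 2.92 pos [0.5228 0.0098 0.0441] shift mm [ -0.   -2.1 -75.9] rot [ 0.16 -0.25  0.01] gap 0.0541 F [-0.7  1.3  6.1]
```

View pics/s2.png

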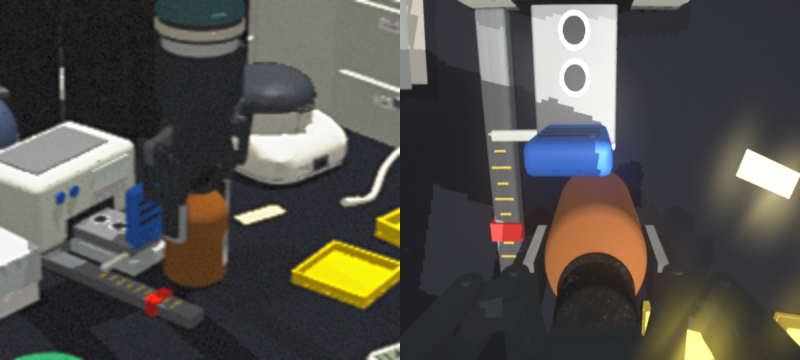

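The bottle is upright between the pads, gripped near the top of its body. I'll try a small lift and watch the gap.

send_rows(
  motion=[
    {"fingers": -0.2, "translation": [0, 0, -0.002], "delta_rot": [0, 0, 0]},
    {"fingers": -0.2, "translation": [0, 0, -0.004], "delta_rot": [0, 0, 0]},
    {"fingers": -0.2, "translation": [0, 0, -0.006], "delta_rot": [0, 0, 0]},
    {"fingers": -0.2, "translation": [0, 0, -0.008], "delta_rot": [0, 0, 0]},
    {"fingers": -0.2, "translation": [0, 0, -0.01], "delta_rot": [0, 0, 0]},
    {"fingers": -0.2, "translation": [0, 0, -0.01], "delta_rot": [0, 0, 0]},
    {"fingers": -0.2, "translation": [0, 0, -0.01], "delta_rot": [0, 0, 0]},
  ],
)

```text
time: 3.5
ee_pos: [0.5211, 0.0098, 0.0519]
eef_rot: [[0.982, 0.189, 0.0], [0.189, -0.982, -0.002], [0.0, 0.002, -1.0]]
ft_force: [-0.4, 0.2, -2.7]
finger_gap: 0.0545
grip_force: 63.6
```

```bash
python3 - <<'E'
from m import *
w=grab_frame("scene"); delta([.522,.012,.12])
uv,c,s=blob(w,(5,80,30),(22,255,220),(300,220,370,310)); print(c,s)
S=np.load("scene0.npy",allow_pickle=True).item(); uv,c,s=blob(S,(5,80,30),(22,255,220),(300,220,370,310)); print(c,s)
E
```

```text
t 3.55 pos [0.521  0.0098 0.0518] shift mm [  1.4  -1.8 -68.2] rot [0.1  0.01 0.  ] gap 0.0544 F [-0.1  0.1 -3.1]
[340.18755478 267.2208589 ] [ 322  240   33   50 1141]
[336.65428571 269.10214286] [ 321  245   33   49 1400]
```

The lift holds: about 2 N of weight on the wrist and the bottle is 8 mm up. Now I'll raise it and carry it to the tray.

send_rows(
  motion=[
    {"fingers": -0.2, "translation": [0, 0, -0.01], "delta_rot": [0, 0, 0]},
    {"fingers": -0.2, "translation": [0, 0, -0.03], "delta_rot": [0, 0, 0]},
    {"fingers": -0.2, "translation": [0, 0, -0.055], "delta_rot": [0, 0, 0]},
    {"fingers": -0.2, "translation": [0, 0, -0.08], "delta_rot": [0, 0, 0]},
    {"fingers": -0.2, "translation": [-0.01, 0.014, -0.1], "delta_rot": [0, 0, 0]},
    {"fingers": -0.2, "translation": [-0.025, 0.035, -0.1], "delta_rot": [0, 0, 0]},
    {"fingers": -0.2, "translation": [-0.04, 0.057, -0.1], "delta_rot": [0, 0, 0]},
    {"fingers": -0.2, "translation": [-0.055, 0.078, -0.1], "delta_rot": [0, 0, 0]},
  ],
)

```text
time: 4.22
ee_pos: [0.4818, -0.0778, 0.1536]
eef_rot: [[0.982, 0.19, 0.003], [0.19, -0.982, -0.003], [0.002, 0.003, -1.0]]
ft_force: [-0.3, -0.0, -2.9]
finger_gap: 0.054
grip_force: 63.7
```

send_rows(
  motion=[
    {"fingers": -0.2, "translation": [-0.015, 0.021, 0], "delta_rot": [0, 0, 0]},
    {"fingers": -0.2, "translation": [-0.03, 0.042, 0], "delta_rot": [0, 0, 0]},
    {"fingers": -0.2, "translation": [-0.045, 0.064, 0], "delta_rot": [0, 0, 0]},
    {"fingers": -0.2, "translation": [-0.06, 0.085, 0], "delta_rot": [0, 0, 0]},
    {"fingers": -0.2, "translation": [-0.075, 0.106, 0], "delta_rot": [0, 0, 0]},
    {"fingers": -0.2, "translation": [-0.087, 0.123, 0], "delta_rot": [0, 0, 0]},
    {"fingers": -0.2, "translation": [-0.095, 0.134, 0], "delta_rot": [0, 0, 0]},
    {"fingers": -0.2, "translation": [-0.096, 0.135, 0], "delta_rot": [0, 0, 0]},
  ],
)

```text
time: 4.88
ee_pos: [0.4121, -0.2299, 0.153]
eef_rot: [[0.983, 0.186, 0.0], [0.186, -0.983, -0.003], [-0.0, 0.003, -1.0]]
ft_force: [-0.1, 0.6, -2.5]
finger_gap: 0.0541
grip_force: 63.8
```

```bash
python3 - <<'E'
from m import *
f=grab_frame("top"); s=grab_frame("scene"); delta([.4132,-.2281,.05])
cv2.imwrite("pics/p3.png",np.hstack([cv2.resize(f["frame"][200:380,300:500],(400,360)),cv2.resize(s["frame"][130:310,360:560],(400,360))]))
E
```

```text
t 4.98 pos [ 0.413  -0.2279  0.1528] shift mm [  0.    0.  102.8] rot [ 0.1  -0.05 -0.07] gap 0.0544 F [ 0.5  0.6 -2. ]
```

View pics/p3.png

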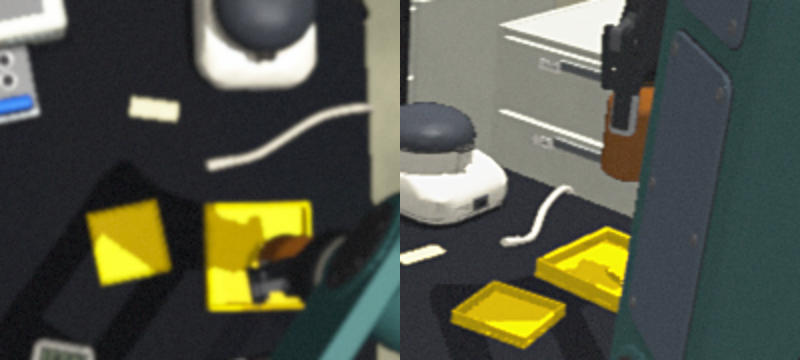

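The view shows the bottle upright in the gripper above the larger tray, at crop (285,250) in the top half. I'll lower it.

send_rows(
  motion=[
    {"fingers": -0.2, "translation": [0, 0, 0.015], "delta_rot": [0, 0, 0]},
    {"fingers": -0.2, "translation": [0, 0, 0.035], "delta_rot": [0, 0, 0]},
    {"fingers": -0.2, "translation": [0, 0, 0.055], "delta_rot": [0, 0, 0]},
    {"fingers": -0.2, "translation": [0, 0, 0.073], "delta_rot": [0, 0, 0]},
    {"fingers": -0.2, "translation": [0, 0, 0.086], "delta_rot": [0, 0, 0]},
    {"fingers": -0.2, "translation": [0, 0, 0.094], "delta_rot": [0, 0, 0]},
    {"fingers": -0.2, "translation": [0, 0, 0.098], "delta_rot": [0, 0, 0]},
    {"fingers": -0.2, "translation": [0, 0, 0.1], "delta_rot": [0, 0, 0]},
  ],
)

```text
time: 5.65
ee_pos: [0.4134, -0.2273, 0.0521]
eef_rot: [[0.982, 0.19, 0.0], [0.19, -0.982, -0.001], [-0.0, 0.001, -1.0]]
ft_force: [0.8, -0.4, -1.9]
finger_gap: 0.054
grip_force: 63.8
```

send_rows(
  motion=[
    {"fingers": -0.2, "translation": [0, 0, 0.001], "delta_rot": [0, 0, 0]},
    {"fingers": -0.2, "translation": [0, 0, 0.002], "delta_rot": [0, 0, 0]},
    {"fingers": -0.2, "translation": [0, 0, 0.003], "delta_rot": [0, 0, 0]},
    {"fingers": -0.2, "translation": [0, 0, 0.003], "delta_rot": [0, 0, 0]},
  ],
)

```text
time: 5.98
ee_pos: [0.4135, -0.2281, 0.0498]
eef_rot: [[0.982, 0.189, 0.001], [0.189, -0.982, -0.002], [0.001, 0.003, -1.0]]
ft_force: [-0.1, 0.7, -1.7]
finger_gap: 0.0543
grip_force: 63.8
```

send_rows(
  motion=[
    {"fingers": -0.2, "translation": [0, 0, 0.001], "delta_rot": [0, 0, 0]},
    {"fingers": -0.2, "translation": [0, 0, 0.002], "delta_rot": [0, 0, 0]},
    {"fingers": -0.2, "translation": [0, 0, 0.003], "delta_rot": [0, 0, 0]},
    {"fingers": -0.2, "translation": [0, 0, 0.003], "delta_rot": [0, 0, 0]},
  ],
)

```text
time: 6.32
ee_pos: [0.4135, -0.2282, 0.0481]
eef_rot: [[0.982, 0.189, 0.001], [0.189, -0.982, -0.002], [0.001, 0.003, -1.0]]
ft_force: [-3.0, 2.2, 7.2]
finger_gap: 0.0546
grip_force: 64.6
```

The bottle is on the tray floor. Release and rise.

send_rows(
  motion=[
    {"fingers": -0.2, "translation": [0, 0, -0.001], "delta_rot": [0, 0, 0]},
    {"fingers": 0.4, "translation": [0, 0, -0.001], "delta_rot": [0, 0, 0]},
    {"fingers": 0.6, "translation": [0, 0, -0.001], "delta_rot": [0, 0, 0]},
    {"fingers": 0.8, "translation": [0, 0, -0.001], "delta_rot": [0, 0, 0]},
    {"fingers": 1, "translation": [0, 0, -0.001], "delta_rot": [0, 0, 0]},
    {"fingers": 1, "translation": [0, 0, -0.001], "delta_rot": [0, 0, 0]},
    {"fingers": 1, "translation": [0, 0, -0.001], "delta_rot": [0, 0, 0]},
    {"fingers": 1, "translation": [0, 0, -0.001], "delta_rot": [0, 0, 0]},
  ],
)

```text
time: 6.98
ee_pos: [0.4131, -0.2279, 0.0472]
eef_rot: [[0.982, 0.189, 0.0], [0.189, -0.982, -0.002], [0.0, 0.002, -1.0]]
ft_force: [-0.3, 0.3, 0.0]
finger_gap: 0.0851
grip_force: 0.0
```

send_rows(
  motion=[
    {"fingers": 1, "translation": [0, 0, -0.005], "delta_rot": [0, 0, 0]},
    {"fingers": 1, "translation": [0, 0, -0.015], "delta_rot": [0, 0, 0]},
    {"fingers": 1, "translation": [0, 0, -0.03], "delta_rot": [0, 0, 0]},
    {"fingers": 1, "translation": [0, 0, -0.05], "delta_rot": [0, 0, 0]},
    {"fingers": 1, "translation": [0, 0, -0.08], "delta_rot": [0, 0, 0]},
    {"fingers": 1, "translation": [0, 0, -0.11], "delta_rot": [0, 0, 0]},
    {"fingers": 1, "translation": [0, 0, -0.13], "delta_rot": [0, 0, 0]},
    {"fingers": 1, "translation": [0, 0, -0.13], "delta_rot": [0, 0, 0]},
  ],
)

```text
time: 7.65
ee_pos: [0.4157, -0.2295, 0.1844]
eef_rot: [[0.982, 0.189, 0.011], [0.189, -0.982, -0.009], [0.009, 0.011, -1.0]]
ft_force: [0.8, -0.0, 0.6]
finger_gap: 0.085
grip_force: 0.0
```

```bash
python3 - <<'E'
from m import *
f=grab_frame("wrist"); delta([.5695,.031,.18])
v,u=np.mgrid[0:480:2,0:640:2]; P=depthpts(f,np.c_[u.ravel(),v.ravel()])
Q=P[(abs(P[:,0]-.413)<.06)&(abs(P[:,1]+.228)<.06)&(P[:,2]>.1)&(P[:,2]<.125)]
print("cap",len(Q),cv2.minEnclosingCircle(Q[:,:2].astype(np.float32)) if len(Q) else 0, Q.mean(0) if len(Q) else 0, Q[:,2].std())
E
```

```text
t 7.7 pos [ 0.4147 -0.2288  0.1815] shift mm [ 201.1 -225.8    0.9] rot [ 0.44 -0.33  0.01] gap 0.0854 F [-0.5 -1.   0. ]
cap 699 ((0.4147398769855499, -0.22831445932388306), 0.017124909907579422) [ 0.41600815 -0.22837006  0.11113061] 0.002242458967898423
```

The bottle stands upright at the tray's centre: cap top at z≈0.111, cap centre within 2 mm of the tray centre. On to the handle.

send_rows(
  motion=[
    {"fingers": 1, "translation": [0.026, -0.029, 0], "delta_rot": [0, 0, 0]},
    {"fingers": 1, "translation": [0.052, -0.058, 0], "delta_rot": [0, 0, 0]},
    {"fingers": 1, "translation": [0.078, -0.087, 0], "delta_rot": [0, 0, 0]},
    {"fingers": 1, "translation": [0.104, -0.116, 0], "delta_rot": [0, 0, 0]},
    {"fingers": 1, "translation": [0.13, -0.146, 0], "delta_rot": [0, 0, 0]},
    {"fingers": 1, "translation": [0.156, -0.175, 0], "delta_rot": [0, 0, 0]},
    {"fingers": 1, "translation": [0.182, -0.204, 0], "delta_rot": [0, 0, 0]},
    {"fingers": 1, "translation": [0.201, -0.226, 0], "delta_rot": [0, 0, 0]},
  ],
)

```text
time: 8.37
ee_pos: [0.5679, 0.0353, 0.1753]
eef_rot: [[0.982, 0.191, -0.002], [0.191, -0.982, -0.001], [-0.002, 0.0, -1.0]]
ft_force: [0.8, -0.1, 0.3]
finger_gap: 0.0853
grip_force: 0.0
```

send_rows(
  motion=[
    {"fingers": 1, "translation": [0, 0, 0], "delta_rot": [0, 0, 0]},
    {"fingers": 1, "translation": [0, 0, 0], "delta_rot": [0, 0, 0]},
  ],
)

```text
time: 8.53
ee_pos: [0.5672, 0.0337, 0.1752]
eef_rot: [[0.981, 0.192, -0.003], [0.192, -0.981, -0.002], [-0.003, 0.001, -1.0]]
ft_force: [0.3, -0.3, 0.3]
finger_gap: 0.0855
grip_force: 0.0
```

```bash
python3 - <<'E'
from m import *
f=grab_frame("wrist"); delta([.5695,.031,.038])
for n,lo,hi,z in(("handle",(100,120,80),(125,255,255),.08),("band",(0,150,120),(8,255,255),.0145)):
    q,c,s=blob(f,lo,hi,(0,0,640,480)); print(n,c,s,cv2.minAreaRect(plane(f,q,z)[:,:2].astype(np.float32)))
    if n=="handle":
        P=depthpts(f,q); Q=P[(P[:,2]>.075)&(P[:,2]<.086)]; print(len(Q),cv2.minAreaRect(Q[:,:2].astype(np.float32)))
E
```

```text
t 8.58 pos [0.5669 0.0325 0.1754] shift mm [  2.6   1.7 137.4] rot [0.1  0.17 0.08] gap 0.0853 F [0.4 0.4 0.5]
handle [316.14475743 238.16353678] [ 285  227   65   22 1278] ((0.571049690246582, 0.030777566134929657), (0.013426903635263443, 0.03920399770140648), 11.111152648925781)
1253 ((0.5696514844894409, 0.030673330649733543), (0.014073153957724571, 0.03927191346883774), 10.88425064086914)
band [248.08604651 287.59302326] [233 281  31  15 430] ((0.4985277056694031, 0.07273876667022705), (0.012419757433235645, 0.024699795991182327), 11.23991584777832)
```

send_rows(
  motion=[
    {"fingers": 1, "translation": [0.003, 0.0015, 0.025], "delta_rot": [0, 0, 0]},
    {"fingers": 1, "translation": [0.003, 0.0015, 0.055], "delta_rot": [0, 0, 0]},
    {"fingers": 1, "translation": [0.003, 0.0015, 0.085], "delta_rot": [0, 0, 0]},
    {"fingers": 1, "translation": [0.003, 0.0015, 0.11], "delta_rot": [0, 0, 0]},
    {"fingers": 1, "translation": [0.003, 0.0015, 0.127], "delta_rot": [0, 0, 0]},
    {"fingers": 1, "translation": [0.003, 0.0015, 0.137], "delta_rot": [0, 0, 0]},
    {"fingers": 1, "translation": [0.003, 0.0015, 0.137], "delta_rot": [0, 0, 0]},
    {"fingers": 1, "translation": [0.003, 0.0015, 0.137], "delta_rot": [0, 0, 0]},
  ],
)

```text
time: 9.25
ee_pos: [0.5707, 0.0302, 0.04]
eef_rot: [[0.982, 0.188, 0.0], [0.188, -0.982, -0.002], [-0.0, 0.002, -1.0]]
ft_force: [0.2, -0.1, 0.5]
finger_gap: 0.0855
grip_force: 0.0
```

send_rows(
  motion=[
    {"fingers": 0.5, "translation": [0, 0, 0], "delta_rot": [0, 0, 0]},
    {"fingers": 0.2, "translation": [0, 0, 0], "delta_rot": [0, 0, 0]},
    {"fingers": 0, "translation": [0, 0, 0], "delta_rot": [0, 0, 0]},
    {"fingers": -0.2, "translation": [0, 0, 0], "delta_rot": [0, 0, 0]},
    {"fingers": -0.5, "translation": [0, 0, 0], "delta_rot": [0, 0, 0]},
    {"fingers": -0.5, "translation": [0, 0, 0], "delta_rot": [0, 0, 0]},
    {"fingers": -0.5, "translation": [0, 0, 0], "delta_rot": [0, 0, 0]},
    {"fingers": -0.5, "translation": [0, 0, 0], "delta_rot": [0, 0, 0]},
  ],
)

```text
time: 9.92
ee_pos: [0.5717, 0.0318, 0.0415]
eef_rot: [[0.982, 0.189, 0.003], [0.189, -0.982, -0.001], [0.002, 0.001, -1.0]]
ft_force: [-1.9, 2.4, 5.6]
finger_gap: 0.0392
grip_force: 62.1
```

```bash
python3 - <<'E'
from m import *
f=grab_frame("wrist"); delta([.5695,.031,.038]); cv2.imwrite("pics/g4.png",f["frame"])
E
```

```text
t 9.97 pos [0.5717 0.0318 0.0415] shift mm [-2.3  0.4  3.5] rot [ 0.07 -0.14  0.02] gap 0.0396 F [-2.   1.8  6.3]
```

View pics/g4.png

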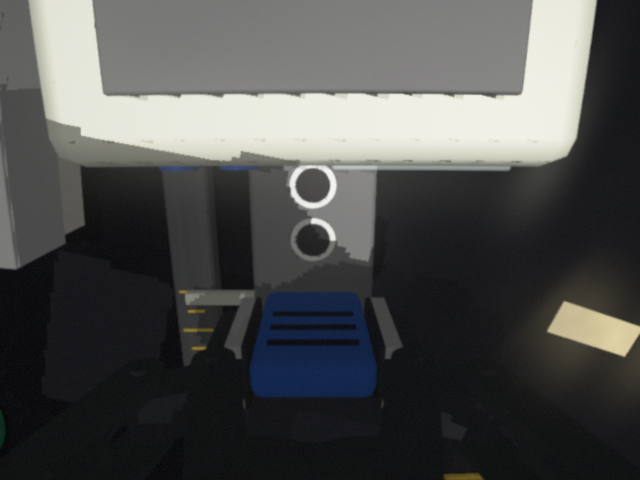

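The handle is pinched across at picture (315,340), and the pointer is still at its shut position (220,297). I'll pull slowly.

send_rows(
  motion=[
    {"fingers": -0.5, "translation": [-0.004, 0, 0], "delta_rot": [0, 0, 0]},
    {"fingers": -0.5, "translation": [-0.009, 0, 0], "delta_rot": [0, 0, 0]},
    {"fingers": -0.5, "translation": [-0.015, 0, 0], "delta_rot": [0, 0, 0]},
    {"fingers": -0.5, "translation": [-0.021, 0, 0], "delta_rot": [0, 0, 0]},
    {"fingers": -0.5, "translation": [-0.026, 0, 0], "delta_rot": [0, 0, 0]},
    {"fingers": -0.5, "translation": [-0.03, 0, 0], "delta_rot": [0, 0, 0]},
    {"fingers": -0.5, "translation": [-0.03, 0, 0], "delta_rot": [0, 0, 0]},
  ],
)

```text
time: 10.55
ee_pos: [0.5427, 0.0261, 0.0415]
eef_rot: [[0.982, 0.189, 0.005], [0.189, -0.982, -0.0], [0.005, 0.001, -1.0]]
ft_force: [3.0, 3.9, 4.5]
finger_gap: 0.0389
grip_force: 62.1
```

send_rows(
  motion=[
    {"fingers": -0.5, "translation": [-0.004, 0, 0], "delta_rot": [0, 0, 0]},
    {"fingers": -0.5, "translation": [-0.009, 0, 0], "delta_rot": [0, 0, 0]},
    {"fingers": -0.5, "translation": [-0.015, 0, 0], "delta_rot": [0, 0, 0]},
    {"fingers": -0.5, "translation": [-0.021, 0, 0], "delta_rot": [0, 0, 0]},
    {"fingers": -0.5, "translation": [-0.026, 0, 0], "delta_rot": [0, 0, 0]},
    {"fingers": -0.5, "translation": [-0.029, 0, 0], "delta_rot": [0, 0, 0]},
    {"fingers": -0.5, "translation": [-0.03, 0, 0], "delta_rot": [0, 0, 0]},
    {"fingers": -0.5, "translation": [-0.03, 0, 0], "delta_rot": [0, 0, 0]},
  ],
)

```text
time: 11.22
ee_pos: [0.5142, 0.0206, 0.0415]
eef_rot: [[0.982, 0.189, 0.007], [0.189, -0.982, -0.0], [0.007, 0.001, -1.0]]
ft_force: [5.4, 4.9, 3.6]
finger_gap: 0.0391
grip_force: 61.9
```

```bash
cat > chk.py <<'E'
from m import *
import sys
a=np.radians(10.9); ex=np.array([np.cos(a),np.sin(a)]); ey=np.array([-ex[1],ex[0]])
o=get_obs(); w=grab_frame("wrist"); s=grab_frame("scene"); t=grab_frame("top")
print(o["time"],o["finger_gap"],o["ft_force"],"TCP pulled mm",(np.array([.5717,.0318])-o["ee_pos"][:2])@ex*1e3)
for n,f in(("w",w),("s",s),("t",t)):
    try:
        H=np.array([.5696,.0307]); hsv=cv2.cvtColor(f["frame"],cv2.COLOR_BGR2HSV)
        v,u=np.mgrid[0:480,0:640]; uv=np.c_[u.ravel(),v.ravel()]
        def sel(m,z):
            d=(plane(f,uv,z)[:,:2]-H); A=d@ex*1e3; B=d@ey*1e3; k=(m.ravel()>0)&(A>-110)&(A<15)&(B>40)&(B<67); return A[k],B[k]
        A,B=sel(cv2.inRange(hsv,(0,150,90),(8,255,255)),.0145); print(n,"band",len(A),np.percentile(A,[5,50,95]).round(1),np.percentile(B,[5,95]).round(1))
        A,B=sel(cv2.inRange(hsv,(0,0,120),(180,40,255)),.02); print(n,"white",len(A),np.percentile(A,[5,50,95]).round(1),np.percentile(B,[5,95]).round(1))
    except Exception as e: print(n,e)
cv2.imwrite(sys.argv[1],np.hstack([cv2.resize(w["frame"][150:400,80:330],(400,400)),cv2.resize(s["frame"][230:330,260:360],(400,400))]))
E
python3 chk.py pics/k5.png
```

```text
11.2167 0.03912035069372833 [5.40130114 4.86806048 3.60520963] TCP pulled mm 58.61445933164524
w band 719 [-67.6 -63.1 -55.4] [44.7 66. ]
w white 1471 [-60.8 -20.5  12.8] [42.2 55.5]
s band 46 [-68.5 -63.2 -57.5] [45.1 66. ]
s white 78 [-61.  -17.1  13.2] [40.5 60.2]
t index -1 is out of bounds for axis 0 with size 0
```

View pics/k5.png

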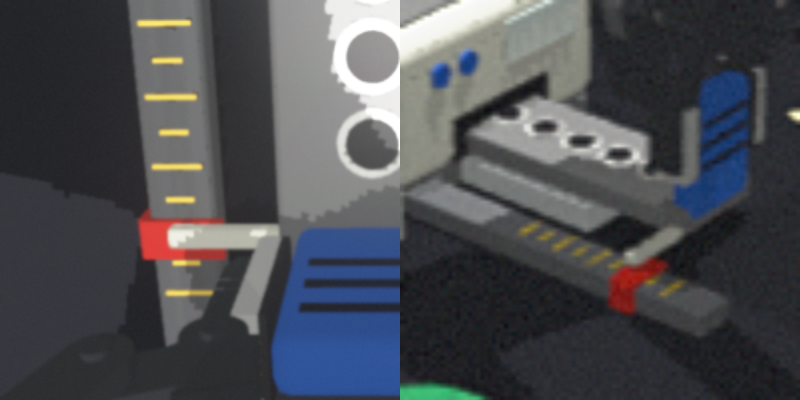

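The wrist crop shows the pointer at (225,237) over the red band, whose rows are 217–258. I'll measure the pointer and band accurately within the one view.

```bash
cat > chk2.py <<'E'
from m import *
a=np.radians(10.9); ex=np.array([np.cos(a),np.sin(a)]); ey=np.array([-ex[1],ex[0]]); H=np.array([.5696,.0307])
o=get_obs(); print(round(o["time"],2),"gap",round(o["finger_gap"],4),"grip",round(o["grip_force"],1),"TCP pulled mm",((np.array([.5717,.0318])-o["ee_pos"][:2])@ex*1e3).round(1))
v,u=np.mgrid[0:480,0:640]; uv=np.c_[u.ravel(),v.ravel()]
for n in("wrist","scene"):
    f=grab_frame(n); hsv=cv2.cvtColor(f["frame"],cv2.COLOR_BGR2HSV); print(n,"cam",((-RT(f)[0].T@RT(f)[1])[:2]-H)@ex*1e3)
    def sel(m,z,b0,b1):
        d=(plane(f,uv,z)[:,:2]-H); A=d@ex*1e3; B=d@ey*1e3; k=(m.ravel()>0)&(A>-80)&(A<-45)&(B>b0)&(B<b1); return A[k],B[k],f["z_map"].ravel()[k],uv[k]
    for nm,lo,hi,z,b0,b1 in(("band",(0,150,60),(8,255,255),.0145,57,64),("ptr",(0,0,110),(180,60,255),.02,42,56)):
        A,B,_,q=sel(cv2.inRange(hsv,lo,hi),z,b0,b1)
        P=depthpts(f,q); ax=(P[:,:2]-H)@ex*1e3
        print(nm,len(A),"plane A 2/50/98",np.percentile(A,[2,50,98]).round(1),"z",np.percentile(P[:,2],[5,50,95]).round(4),"depth A",np.percentile(ax,[2,50,98]).round(1))
        if nm=="band":
            t=P[:,2]>.013; print("  top",t.sum(),np.percentile(ax[t],[2,98]).round(1))
E
python3 chk2.py
```

```text
11.37 gap 0.0392 grip 61.9 TCP pulled mm 58.4
wrist cam 18.67197643696766
band 312 plane A 2/50/98 [-67.4 -61.6 -55.3] z [0.0131 0.0142 0.0153] depth A [-67.4 -61.7 -56.1]
  top 298 [-67.4 -56.2]
ptr 949 plane A 2/50/98 [-78.9 -56.3 -45.3] z [0.0111 0.0128 0.0215] depth A [-84.1 -56.1 -48.6]
scene cam -602.03374576024
band 17 plane A 2/50/98 [-67.9 -61.4 -55.6] z [0.0138 0.015  0.0161] depth A [-67.4 -62.5 -56.5]
  top 17 [-67.4 -56.5]
ptr 21 plane A 2/50/98 [-63.3 -58.6 -54.3] z [0.0168 0.0207 0.0234] depth A [-61.9 -59.8 -55. ]
```

The band centre is at 61.6 mm and the pointer at about 58.6 mm. Pull 3 mm more.

send_rows(
  motion=[
    {"fingers": -0.5, "translation": [-0.001, 0, 0], "delta_rot": [0, 0, 0]},
    {"fingers": -0.5, "translation": [-0.002, 0, 0], "delta_rot": [0, 0, 0]},
    {"fingers": -0.5, "translation": [-0.003, 0, 0], "delta_rot": [0, 0, 0]},
    {"fingers": -0.5, "translation": [-0.003, 0, 0], "delta_rot": [0, 0, 0]},
    {"fingers": -0.5, "translation": [-0.003, 0, 0], "delta_rot": [0, 0, 0]},
    {"fingers": -0.5, "translation": [-0.003, 0, 0], "delta_rot": [0, 0, 0]},
  ],
)

```text
time: 11.97
ee_pos: [0.5115, 0.0201, 0.0415]
eef_rot: [[0.982, 0.189, 0.007], [0.189, -0.982, -0.0], [0.007, 0.001, -1.0]]
ft_force: [5.5, 3.8, 4.3]
finger_gap: 0.04
grip_force: 61.9
```

```bash
sed -i 's/(180,60,255),.02,42,56/(180,60,255),.02,47,54/; s/(0,0,110)/(0,0,150)/; s/A>-80/A>-72/; s/A<-45/A<-52/' chk2.py; python3 chk2.py; python3 chk.py pics/k6.png | head -1; python3 - <<'E'
from m import *
f=grab_frame("top"); print("ptr/tray check")
uv,c,s=blob(f,(5,80,30),(20,255,200),(395,290,470,365)); print("amber px in tray",c,s)
E
```

```text
11.97 gap 0.04 grip 61.9 TCP pulled mm 61.3
wrist cam 15.762100200701397
band 326 plane A 2/50/98 [-67.8 -60.7 -54.8] z [0.0131 0.0142 0.0153] depth A [-67.9 -60.6 -55.9]
  top 313 [-67.8 -56. ]
ptr 225 plane A 2/50/98 [-64.  -60.6 -57.2] z [0.0181 0.0207 0.0217] depth A [-63.7 -60.4 -58.1]
scene cam -602.03374576024
band 17 plane A 2/50/98 [-67.9 -61.4 -55.6] z [0.0127 0.0142 0.0158] depth A [-66.1 -61.6 -55.2]
  top 15 [-66.1 -55.2]
ptr 4 plane A 2/50/98 [-61.4 -59.8 -58.2] z [0.0223 0.0226 0.0231] depth A [-64.8 -62.4 -60.8]
12.0667 0.038929062121793874 [6.10551118 4.82761141 4.16603146] TCP pulled mm 61.29050786796859
ptr/tray check
amber px in tray [429.29976019 326.71702638] [418 315  30  26 417]
```

View pics/k6.png

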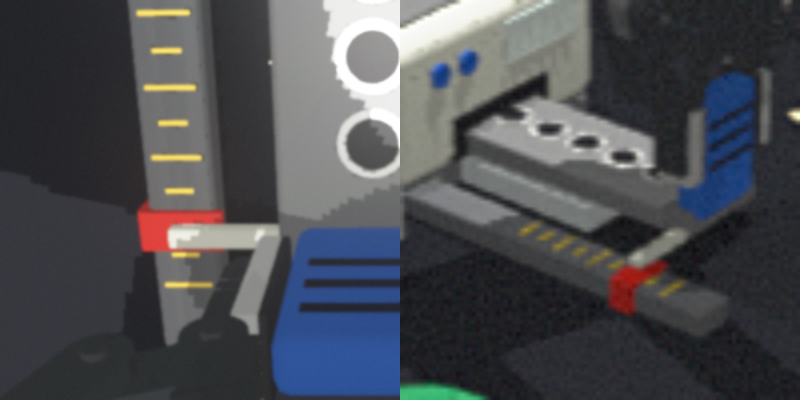

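The pointer spans about 57.5–64 mm, inside the band's 55.7–67.8 mm. The wrist crop shows it over the red at (195,237). The grip is steady at 62 N and the bottle stands in the tray, so I'll hand in.

```bash
python3 -c "
from h import *
print(sign_off())"
```

```text
the job is handed in; nothing more can be done
None
```

The bottle stands upright and released in the larger yellow tray, and the drawer is pulled out about 61 mm and still gripped, its pointer within the red band; the job is handed in at about 12 s, though I did not re-check the bystanders after the moves.

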